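# Weigh a counterweight on the spring hook scale

### The arm

A 6-joint arm with a two-finger parallel gripper is mounted at the origin on the work surface. World frame = base frame: x ahead of the robot, y to its left, z up, the work surface at z = 0. Lengths are in m, angles in rad, forces in N, time in s.
With the tool pointing down it reaches from about 0.375 to 0.975 m from the base axis. Payload 3.8 kg.
Tool frame: the origin (TCP) lies on the centre line of the jaws, within the pads' length; the fingertips stand 14 mm ahead of it and the grasp point (between the pads) lies 5 mm behind it (bot.finger_overhang is the distance from the TCP to the fingertips, in m); y points along the fingers, x is the direction in which the jaws open and shut, and the axes are right-handed (so a half turn about y gives the same grasp; the last joint's range is limited). The gripper opens to 85 mm and grips with 20 to 120 N. Pads are 22 mm wide; open, the fingers measure 114 mm over their backs; the gripper's body (76 mm by 85 mm) begins 54 mm behind the grasp point. The pads swing forward as they close: fully open they stand 13 mm farther back than shut.
Start: joints at [-1.331, 0.264, 1.604, -0, 1.274, -0.037], TCP at [0.184, -0.649, 0.219] pointing down, gripper open.
Joint ranges: [-2.63, 2.63], [-0.94, 2.18], [0.31, 2.57], [-1.31, 4.45], [0, 2.66], [-2.55, 2.55]. Speed limits (rad/s): [2.57, 2.57, 3.14, 3.14, 3.14, 3.14].

### API

Orientations are given as a rotation vector (axis times angle).
In Python, from workcell import readout, read_camera, bot, spotter gives the robot as it stands.
- The arm moves only by the tool jog_arm, never from a script. Its argument "increments" is a list of rows, each a list of 7 numbers: the shift along the tool's x, y, z in m, then the turn, a rotation vector about the tool's x, y, z in rad, then the opening, from 0 (shut) to 1 (fully open). A call has 1 to 10 rows; each row shifts and turns the pose as measured when the row begins, along the tool's axes as they then stand; what a row does not reach is not made up. A row lasts 1/8 s, in which the tool goes at most 62.5 mm and 10.7 degrees, less where a joint would pass 70% of its speed; a pose out of reach is approached as far as the arm can. A call with a gripper value outside its range is refused whole. The fingers move at their own pace and stop on an object; "force" is the grip in N (left out, the last holds). Time passes only in rows, so rows that do not move let the fingers close. It gives the time, the measured TCP pose, the force and the opening at its end, in the units of the state.
- readout.read_state(): the state, without advancing time (a new reading comes with each control period).
- read_camera(name): name is "side" or "top" or "wrist"; returns a dict with "img" (384x512x3 uint8, blue, green, red), "range_z" (384x512 float32, m along the optical axis (not along the pixel's ray), 0 where there is no reading), "fx", "fy", "cx", "cy" (pixels), "distortion" ([k1, k2, p1, p2, k3] as OpenCV has them; the pictures are not rectified), "world_from_camera" (4x4, takes a point from camera to world coordinates). Camera axes: x right, y down, z forward; pixel columns grow to the right and rows downward; lengths in m; the calibration is good to about 2 mm. A picture is of the moment at which its call begins.
- bot.finish_job(): hands the job in, once; it reports no verdict.
Trained networks look in a picture, given as the dict that the camera call returned (one of the last four; its "shot" number tells which), for a name from the list of things; names that differ only in an ending like _2 or _b are one class to them, and where a whole thing is asked for, a point or a joint stands for the part that bears it (a point fixed in the world has none). Each returns a list of dicts, best first, with "p" (0 to 1); they miss things now and then, are a little off and sometimes report something else, mostly with a low value. They report only what shows in the picture. A call takes as long as a camera call. They do not tell look-alikes from the thing itself.
- spotter.masks_of(picture, thing): "mask" (384x512 bool, what is visible of it) and "location" ([column, row] in pixels, amid what is visible of it).
- spotter.spot_point(picture, thing): "location" ([column, row] in pixels: a listed point, or the origin of a listed thing).
The state is a dict: "time": time; "q": joint angles; "joint_vel": joint speeds; "joint_torque": joint torques, N m; "tool_pos": TCP position; "tcp_rot": TCP orientation; "wrist_force": force on the tool from outside, world axes, zero at the start; "torque": the same for the moment, N m; "width": opening from 0.0 (shut) to 1.0 (fully open).
Only numpy, scipy, OpenCV 4.12 (cv2) and the standard library are available. Lean on these libraries where they do the work, as an engineer would, in place of code of your own. Each camera call takes 0.05 s, during which the arm holds its last target. There are 200 camera calls.

### The job

Weigh the orange counterweight: hang it by its eye on the hook of the spring scale, lowering it slowly until the spring alone carries it, then let go and leave it hanging free and still for a good two seconds. Then lift it slowly off the hook again and stand it upright, gently, in the green tray with the gripper clear. The hook must never jump, snap back or be pulled to its bottom stop, the scale must not be pushed hard, and nothing else may be moved.

Things in the scene. Friction and masses are not known exactly. Their poses are not given: they have to be found in the camera images.
- weight: Orange counterweight, loose, upright; mass unknown, 0.2 to 0.9 kg. Origin: centre of its underside, z up. Round orange foot 52 mm across, 40 mm high; on it a steel frame 10 mm thick (x) and 40 mm wide (y) round an open window, the eye, which one looks through along x; on top an orange grip tab. A half turn about z gives the same shape.
- weight_tab (a point): Middle of the grip tab, 132 mm above the counterweight's underside. Tab 12 mm (x) by 20 mm (y), from 104 to 150 mm above the underside. Grip it across y, fingertips no lower than 109 mm above the underside (shoulders of the frame). Axes as weight.
- weight_eye (a point): Point in the eye on the middle line, 96.5 mm above the underside: where the axis of the hook's bar lies when hanging. Window 28 mm wide (y); its floor (the foot's top) 56 mm below this point; straight legs to 4 mm below it, then a gable whose underside peaks 5 mm above it. Axes as weight.
- scale: Spring scale, fixed. Origin on the table. Its -x axis points along the hook, roughly to the robot. Aluminium foot plate x = -140 to 50 mm, 130 mm wide, 14 mm thick; white column x = -8 to 32 mm, 44 mm wide, 260 mm high, knob on top to 270 mm; white graduated plate beside it (y = 24 to 58 mm, z = 115 to 265 mm) with a red pointer on the hook's carriage.
- hook_seat (a point): Lowest place of the brass hook, on the axis of its 8 mm bar: 110 mm along -x from the scale's origin, 235 mm above the table when empty; moves down with the hook. Bar level for 10 mm either side; towards +x it then rises 8 mm and runs level to the carriage, whose face is 77 mm from here (34 mm wide, 30 mm high). Axes as the scale's.
- hook_tip (a point): Middle of the hook's upturned free end (ball 8 mm across): 24 mm along -x from the seat and 14 mm above it. The eye must pass over it.
- hook (a joint): How far the hook is down, m: 0 empty, bottom stop 0.100. Spring 110 N/m (0.15 N starts it); the unknown weight rests at 0.016 to 0.080. Lightly damped: let go out of balance by more than about 0.5 N it jumps, up or down. It must never move faster than 0.08 m/s either way nor go beyond 0.095; with the weight gripped and on the hook, move at about 0.03 m/s.
- tray: Green open tray, fixed, 130 mm square outside, walls 4 mm thick and 18 mm high, floor 4 mm thick. Origin: centre of its underside.
- weight_blue: Blue counterweight, loose, leave alone; shape, size and weight range as weight
- weight_grey: Grey counterweight, loose, leave alone; shape, size and weight range as weight
- objective: Aluminium microscope objective standing on the table, 34 mm across, 52 mm high; leave alone. Origin: centre of underside.
- slide_box: Yellow slide box 85 x 100 x 32 mm; leave alone. Origin: centre of underside.
- oil: Small amber closed bottle, 34 mm across, 65 mm high; leave alone. Origin: centre of underside.
- driver: Screwdriver 160 mm long, lying along its x axis; leave alone.
- cube: Black filter cube 35 x 35 x 38 mm; leave alone. Origin: centre of underside.
- dish: Clear flat dish, closed, 56 mm across, 14 mm high; leave alone. Origin: centre of underside.
Not all that is in view belongs to the job. Of the things that look like the weight, the middle-sized one is meant.

How it is judged:
By the outcome, as a careful person would: the job done as asked, in the order asked, and still so for the second after the job is handed in, with the robot touching nothing.
It also fails if it takes over 72 s, if anything falls off the work surface, if the arm or the gripper's body presses on something with over 40 N, if the wrist force passes 120 N, or if a joint passes its speed limit or range.

## Working session

There is one attempt and no reset: what is moved stays moved. The work goes in short steps, Python scripts to look and compute and a tool call to move; the robot and the scene stay as the last step left them, time stands still between calls to the robot, and variables do not carry over. Pictures are saved under pics/ and viewed, about 8 in all and at most 12, crops included, and the job is handed in when it is done.

Besides the shell and the picture viewer there is one more tool, called after "Request:" as name(argument=value, ...), one argument or row to a line, values as JSON. jog_arm: Moves the arm, as the interface text tells. Its arguments: {"type":"object","properties":{"increments":{"type":"array"},"force":{"type":"number"}},"required":["increments"]}

```bash
ls; mkdir -p pics; cat > h.py <<'E'
import numpy as np, cv2
from scipy.spatial.transform import Rotation as R
from workcell import readout, read_camera, bot, spotter
def w(p,uv,z=None,plane=None):
    K=np.array([[p['fx'],0,p['cx']],[0,p['fy'],p['cy']],[0,0,1]])
    n=cv2.undistortPoints(np.array([[uv]],float),K,np.array(p['distortion'],float))[0,0]
    T=np.array(p['world_from_camera']);d=T[:3,:3]@np.array([n[0],n[1],1]);o=T[:3,3]
    if plane is not None: return o+d*(plane-o[2])/d[2]
    if z is None:
        u,v=int(round(uv[0])),int(round(uv[1]));a=p['range_z'][max(v-1,0):v+2,max(u-1,0):u+2];a=a[a>0]
        z=np.median(a) if a.size else np.nan
    return o+d*z
def cloud(p,mask):
    K=np.array([[p['fx'],0,p['cx']],[0,p['fy'],p['cy']],[0,0,1]])
    v,u=np.nonzero(mask&(p['range_z']>0));z=p['range_z'][v,u].astype(float)
    n=cv2.undistortPoints(np.stack([u,v],1).astype(float)[:,None],K,np.array(p['distortion'],float))[:,0]
    T=np.array(p['world_from_camera']);return (np.c_[n*z[:,None],z])@T[:3,:3].T+T[:3,3]
def proj(p,X):
    K=np.array([[p['fx'],0,p['cx']],[0,p['fy'],p['cy']],[0,0,1]])
    T=np.linalg.inv(np.array(p['world_from_camera']));
    return cv2.projectPoints(np.atleast_2d(np.asarray(X,float)),cv2.Rodrigues(T[:3,:3])[0],T[:3,3],K,np.array(p['distortion'],float))[0][:,0]
E
python3 - <<'E'
from h import *
np.set_printoptions(precision=4,suppress=True)
s=readout.read_state();print(s['time'],s['tool_pos'],s['tcp_rot'],s['wrist_force'],R.from_rotvec(s['tcp_rot']).as_matrix())
ims=[]
for c in ['top','side','wrist']:
    p=read_camera(c);ims.append(p['img'])
    print(c,np.array(p['world_from_camera'])[:3,3])
    for t in ['weight','scale','tray','hook_seat','hook_tip','weight_tab','weight_eye','objective','slide_box','oil','driver','cube','dish']:
        for f in (['m','s'] if t=='weight' else ['s']):
            for d in (spotter.masks_of if f=='m' else spotter.spot_point)(p,t)[:4]:
                if d['p']<.3: continue
                out=[t,f,round(d['p'],2),np.round(d['location'])]
                if f=='m':
                    X=cloud(p,d['mask']);out+=[np.percentile(X,2,0),np.percentile(X,98,0)]
                else: out+=[w(p,d['location'])]
                print(*out)
cv2.imwrite('pics/a.png',np.hstack([cv2.resize(i,(400,300)) for i in ims[1:]]))
cv2.imwrite('pics/top.png',ims[0]);cv2.imwrite('pics/side.png',ims[1])
E
```

```text
pics
0.0 [ 0.1843 -0.6486  0.2174] [-1.326   1.0041 -1.0012] [-0.3246 -1.5441  0.0101] [[ 0.2733 -0.0005  0.9619]
 [-0.9619  0.0022  0.2733]
 [-0.0023 -1.      0.0001]]
top [0.3719 0.0253 1.6413]
weight m 0.74 [354. 182.] [ 0.5556 -0.3166 -0.0008] [ 0.6057 -0.267   0.1513]
weight m 0.71 [372. 138.] [ 0.6805 -0.3785  0.0048] [ 0.7455 -0.3184  0.2174]
weight m 0.59 [378. 168.] [ 0.6002 -0.3931  0.0002] [ 0.6347 -0.3589  0.1167]
weight s 0.74 [367. 141.] [ 0.7131 -0.3343  0.0569]
weight s 0.7 [376. 171.] [ 0.6161 -0.3673  0.0318]
weight s 0.65 [261. 181.] [0.5544 0.0169 0.2362]
weight s 0.48 [351. 188.] [ 0.56   -0.2828  0.0347]
scale s 0.7 [260. 158.] [0.6245 0.0186 0.2167]
tray s 0.89 [186. 194.] [0.5405 0.2635 0.0046]
tray s 0.3 [311. 227.] [ 0.4268 -0.1436  0.0898]
hook_seat s 0.72 [362. 223.] [ 0.4409 -0.3032  0.0978]
hook_seat s 0.68 [260. 183.] [0.5485 0.0181 0.2366]
hook_tip s 0.62 [258. 193.] [0.5428 0.0227 0.0121]
hook_tip s 0.32 [188. 193.] [0.5424 0.2602 0.0028]
weight_tab s 0.78 [358. 178.] [ 0.5774 -0.2832  0.1469]
weight_tab s 0.57 [384. 131.] [ 0.7089 -0.3491  0.2162]
we
[... 1330 characters left out ...]
3 [257. 170.] [0.5235 0.02   0.2456]
weight_tab s 0.81 [183. 164.] [ 0.4799 -0.4932 -0.0029]
weight_tab s 0.74 [144. 159.] [ 0.7109 -0.3474  0.1914]
weight_tab s 0.46 [163. 166.] [ 0.5599 -0.5203  0.0099]
weight_eye s 0.78 [187. 176.] [ 0.5162 -0.4075 -0.0015]
weight_eye s 0.72 [146. 172.] [ 0.6395 -0.5204  0.0147]
weight_eye s 0.49 [167. 173.] [ 0.6215 -0.3706  0.0795]
objective s 0.41 [189. 214.] [ 0.6566 -0.1867  0.0125]
slide_box s 0.61 [265. 300.] [0.7236 0.2718 0.0308]
oil s 0.64 [324. 312.] [0.6303 0.4052 0.0243]
oil s 0.38 [253. 175.] [0.5412 0.0223 0.2334]
cube s 0.54 [174. 222.] [ 0.7185 -0.1894  0.0086]
dish s 0.66 [288. 216.] [0.4052 0.0527 0.0106]
wrist [ 0.255  -0.6293  0.3736]
```

```bash
python3 - <<'E'
import cv2,numpy as np
a=cv2.imread('pics/top.png')[60:280,110:450];b=cv2.imread('pics/side.png')
cv2.imwrite('pics/v1.png',cv2.resize(a,(800,518),interpolation=cv2.INTER_CUBIC))
c=b[120:330,120:360]
cv2.imwrite('pics/v2.png',cv2.resize(c,(686,600),interpolation=cv2.INTER_CUBIC))
E
```

```text
(no output)
```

View pics/v1.png

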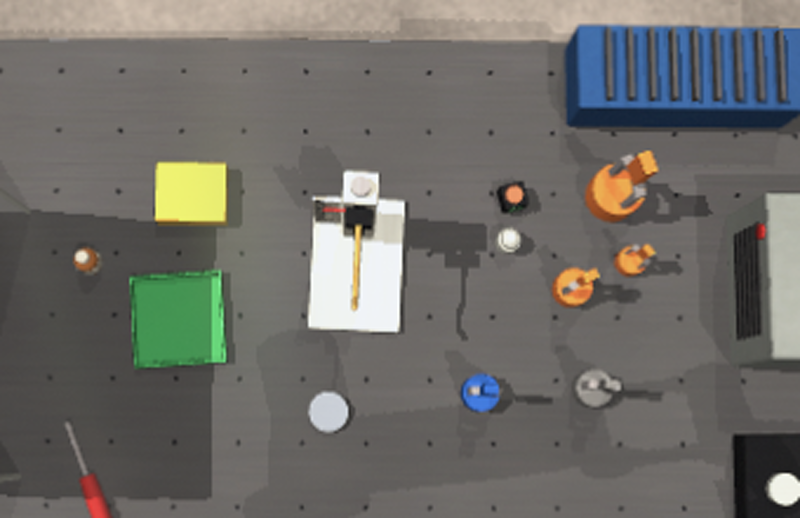

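View pics/v2.png

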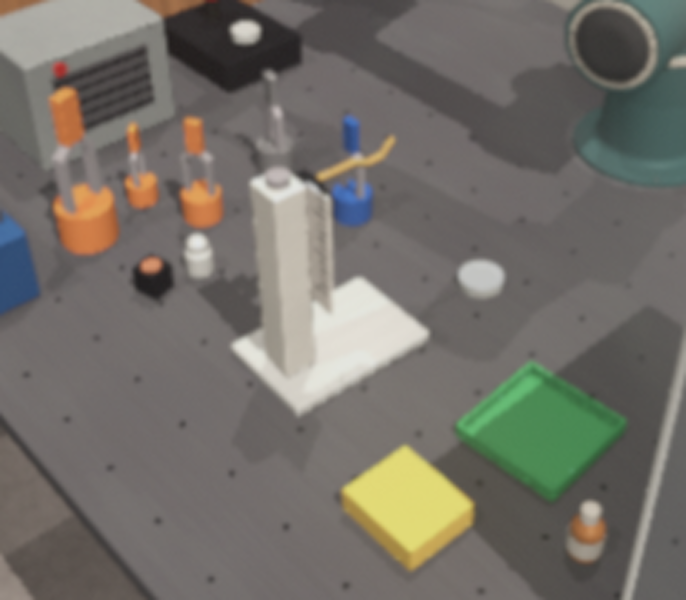

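Request:
jog_arm(
  increments=[
    [0,-0.05,0.01,0,0,0,1],
    [0,-0.05,0.01,0,0,0,1],
    [-0.032,0,0.046,0,0,0,1],
    [-0.032,0,0.046,0,0,0,1],
    [-0.032,0,0.046,0,0,0,1],
    [-0.032,0,0.046,0,0,0,1],
    [-0.032,0,0.046,0,0,0,1],
    [-0.032,0,0.046,0,0,0,1],
    [-0.032,0,0.046,0,0,0,1],
    [-0.032,0,0.046,0,0,0,1],
  ],
)

```text
time: 3.5
tool_pos: [0.4952, -0.2909, 0.3231]
tcp_rot: [-1.323, 1.005, -1.013]
wrist_force: [0.7, -1.3, 0.6]
width: 1.0
```

```bash
cat > l.py <<'E'
from h import *
import sys
np.set_printoptions(precision=4,suppress=True)
s=readout.read_state();print(s['time'],s['tool_pos'],s['wrist_force'],s['width']);print(R.from_rotvec(s['tcp_rot']).as_matrix())
E
python3 - <<'E'
from l import *
p=read_camera('wrist');cv2.imwrite('pics/v3.png',p['img'])
print(np.array(p['world_from_camera']))
for t in ['weight_tab','weight_eye']:
    for d in spotter.spot_point(p,t)[:3]: print(t,d['p'],d['location'],w(p,d['location']))
for d in spotter.masks_of(p,'weight')[:3]:
    X=cloud(p,d['mask']); print(d['p'],d['location'],np.percentile(X,[2,98],0))
    T=X[(X[:,2]>.14)&(X[:,2]<.16)]
    if len(T)>20: print(len(T),T.mean(0),cv2.minAreaRect(T[:,:2].astype(np.float32)*1000))
    B=X[(X[:,2]>.033)&(X[:,2]<.046)];
    if len(B)>20: print('foot',len(B),cv2.minEnclosingCircle(B[:,:2].astype(np.float32)*1000))
E
```

```text
3.5 [ 0.4952 -0.2909  0.3231] [ 0.6915 -1.3301  0.5715] 1.000189148142749
[[ 0.265   0.0044  0.9642]
 [-0.9642 -0.0024  0.265 ]
 [ 0.0035 -1.      0.0036]]
[[ 0.2651 -0.9254 -0.2708  0.5652]
 [-0.9642 -0.2536 -0.0773 -0.2711]
 [ 0.0028  0.2816 -0.9595  0.4782]
 [ 0.      0.      0.      1.    ]]
weight_tab 0.62 [340.1, 94.2] [ 0.6186 -0.373   0.1127]
weight_eye 0.87 [272.1, 106.6] [ 0.5789 -0.2901  0.1496]
weight_eye 0.66 [333.9, 97.3] [ 0.6166 -0.374   0.0842]
weight_eye 0.42 [94.3, 2.5] [ 0.653  -0.0094  0.035 ]
0.8 [268.4, 105.6] [[ 0.5586 -0.3136  0.0004]
 [ 0.605  -0.2666  0.1506]]
184 [ 0.5813 -0.2907  0.1495] ((581.4986572265625, -290.83056640625), (11.822789192199707, 19.972034454345703), 28.879423141479492)
foot 602 ((581.5390014648438, -291.01458740234375), 25.872039794921875)
0.8 [336.5, 23.4] [[ 0.6809 -0.3811  0.0068]
 [ 0.7386 -0.3172  0.1613]]
262 [ 0.7    -0.357   0.1466] ((701.649658203125, -357.1097106933594), (21.228500366210938, 14.704331398010254), 24.688522338867188)
foot 138 ((710.964111328125, -349.58074951171875), 36.220619201660156)
0.67 [327.9, 95.5] [[ 0.6022 -0.4005 -0.0002]
 [ 0.6354 -0.3571  0.1174]]
```

View pics/v3.png

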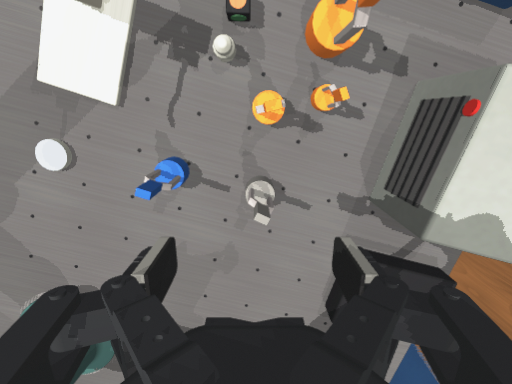

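Candidates (wrist picture): large orange (340,25), 217 mm high; medium (268,106), 150 mm; small (327,97), 116 mm. The medium one also fits the stated 52 mm foot, 12×20 mm tab and 150 mm height, so that is the target.

Request:
jog_arm(
  increments=[
    [0,0,0,0,-0.12,0,0.55],
    [0,0,0,0,-0.116,0,0.55],
    [0.014,0.024,0.025,0,0,0,0.55],
    [0.014,0.024,0.025,0,0,0,0.55],
    [0.014,0.024,0.025,0,0,0,0.55],
    [0,0,0,0,0,0,0.55],
    [0,0,0,0,0,0,0.55],
  ],
  force=60,
)

```text
time: 4.58
tool_pos: [0.5761, -0.3038, 0.2513]
tcp_rot: [-1.411, 0.828, -0.839]
wrist_force: [0.1, -0.2, 1.0]
width: 0.55
```

```bash
python3 - <<'E'
from l import *
M=R.from_rotvec(s['tcp_rot']).as_matrix();print('shift',M.T@(np.array([.5815,-.291,.25])-s['tool_pos']))
p=read_camera('wrist')
for d in spotter.masks_of(p,'weight')[:3]:
    X=cloud(p,d['mask']); print(d['p'],d['location'],np.percentile(X,[2,98],0))
    T=X[(X[:,2]>.14)&(X[:,2]<.16)]
    if len(T)>20: print(len(T),T.mean(0),cv2.minAreaRect(T[:,:2].astype(np.float32)*1000))
    B=X[(X[:,2]>.033)&(X[:,2]<.046)];
    if len(B)>20: print('foot',len(B),cv2.minEnclosingCircle(B[:,:2].astype(np.float32)*1000))
p=read_camera('top')
for n in ['hook_seat','hook_tip','scale','tray']:
  for d in spotter.masks_of(p,n)[:2]:
    X=cloud(p,d['mask']); print(n,d['p'],d['location'],np.percentile(X,[2,50,98],0))
    if n=='tray': print(cv2.minAreaRect(X[X[:,2]>.012][:,:2].astype(np.float32)*1000))
    if n!='tray':
      H=X[(X[:,2]>.225)&(X[:,2]<.256)&(X[:,0]<.62)]
      for x in np.arange(.5,.62,.01):
        h=H[(H[:,0]>=x)&(H[:,0]<x+.01)]
        if len(h): print(round(x,2),len(h),h.mean(0))
E
```

```text
4.575 [ 0.5761 -0.3038  0.2513] [ 0.0753 -0.2032  0.9887] 0.5498119686884121
[[ 0.4804  0.0025  0.877 ]
 [-0.877  -0.0082  0.4804]
 [ 0.0084 -1.     -0.0018]]
shift [-0.0087  0.0012  0.0109]
0.94 [245.7, 160.9] [[ 0.5715 -0.3089  0.0306]
 [ 0.6057 -0.2676  0.1504]]
255 [ 0.5824 -0.2903  0.149 ] ((581.8076782226562, -290.5650939941406), (11.525391578674316, 19.216793060302734), 28.538679122924805)
foot 622 ((582.39794921875, -290.3212890625), 25.193378448486328)
hook_seat 0.59 [259.7, 156.5] [[ 0.551  -0.0039  0.0698]
 [ 0.6277  0.0158  0.2461]
 [ 0.651   0.0283  0.2524]]
0.54 3 [0.5474 0.0167 0.2354]
0.55 12 [0.5555 0.0158 0.2369]
0.56 10 [0.5658 0.0159 0.24  ]
0.57 10 [0.5747 0.0157 0.2452]
0.58 11 [0.5846 0.016  0.2467]
0.59 7 [0.5954 0.0148 0.2463]
0.6 8 [0.6056 0.0136 0.2447]
0.61 9 [0.6144 0.0136 0.2444]
hook_seat 0.4 [351.8, 181.5] [[ 0.5546 -0.3122  0.006 ]
 [ 0.5744 -0.2839  0.0391]
 [ 0.6042 -0.2663  0.1462]]
hook_tip 0.76 [262.5, 153.5] [[ 0.5481 -0.0039  0.2276]
 [ 0.6335  0.0134  0.2471]
 [ 0.6481  0.0278  0.2528]]
0.54 4 [0.5462 0.0165 0.2356]
0.55 6 [0.5539 0.0158 0.238
[... 288 characters left out ...]
[0.5265 0.0176 0.2499]
0.53 7 [0.5351 0.0178 0.2425]
0.54 8 [0.5459 0.0161 0.2354]
0.55 12 [0.5555 0.0158 0.2369]
0.56 10 [0.5658 0.0159 0.24  ]
0.57 10 [0.5747 0.0157 0.2452]
0.58 11 [0.5846 0.016  0.2467]
0.59 7 [0.5954 0.0148 0.2463]
0.6 8 [0.6056 0.0136 0.2447]
0.61 9 [0.6144 0.0136 0.2444]
tray 0.73 [184.6, 194.4] [[ 0.4691  0.2035 -0.0049]
 [ 0.5327  0.2672  0.0035]
 [ 0.5973  0.3301  0.0207]]
((532.889404296875, 266.576171875), (130.72169494628906, 130.91851806640625), 4.268058776855469)
tray 0.53 [258.7, 153.0] [[0.6201 0.0015 0.1798]
 [0.6346 0.0162 0.2473]
 [0.6522 0.0309 0.2526]]
((633.4317626953125, 18.767101287841797), (36.827613830566406, 29.287073135375977), 68.10678100585938)
```

Request:
jog_arm(
  increments=[
    [-0.009,0,0.0115,0,0,0.008,0.55],
    [0,0,0,0,0,0,0.55],
    [0,0.035,0,0,0,0,0.55],
    [0,0.035,0,0,0,0,0.55],
    [0,0.03,0,0,0,0,0.55],
    [0,0,0,0,0,0,0.55],
    [0,0,0,0,0,0,0.55],
  ],
)

```text
time: 5.8
tool_pos: [0.5859, -0.2876, 0.1532]
tcp_rot: [-1.408, 0.824, -0.835]
wrist_force: [0.8, 0.1, 0.2]
width: 0.549
```

```bash
python3 - <<'E'
from l import *
M=R.from_rotvec(s['tcp_rot']).as_matrix();print('shift',M.T@(np.array([.582,-.2905,.128])-s['tool_pos']))
p=read_camera('side');cv2.imwrite('pics/v4.png',cv2.resize(p['img'][110:250,110:290],(771,600)))
E
```

```text
5.8 [ 0.5859 -0.2876  0.1532] [0.7698 0.1155 0.1865] 0.5487604069484374
[[ 0.4845  0.0053  0.8748]
 [-0.8748 -0.0041  0.4845]
 [ 0.0061 -1.      0.0026]]
shift [ 0.0005  0.0252 -0.0049]
```

View pics/v4.png

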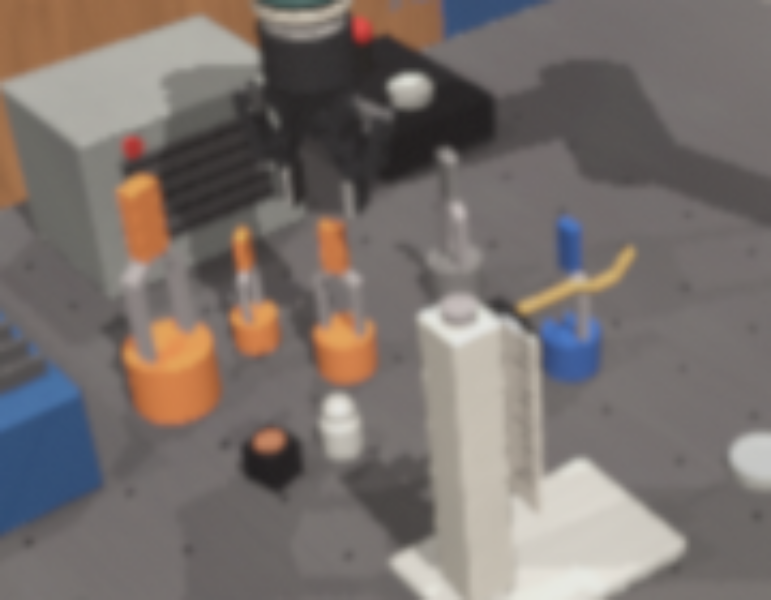

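```bash
python3 - <<'E'
from l import *
print(bot.finger_overhang)
M=R.from_rotvec(s['tcp_rot']).as_matrix();t=np.array(s['tool_pos'])
p=read_camera('side')
f=lambda X:(proj(p,X)-[110,110])*[771/180,600/140]
print('tips',f([t+M@[a,.014,0] for a in(-.023,.023)]),'tabtop',f([[.582,-.2905,.15],[.582,-.2905,.104]]))
z=p['range_z']
X=cloud(p,np.ones(z.shape,bool)); L=(X-t)@M
k=(abs(L[:,0])<.06)&(abs(L[:,2])<.02)&(L[:,1]>-.06)&(L[:,1]<.05)
for a in np.arange(-.06,.06,.01):
    q=L[k&(L[:,0]>=a)&(L[:,0]<a+.01)]
    if len(q): print(round(a,3),len(q),'ymax',np.round(np.sort(q[:,1])[-6:],3),'z',np.round(q[:,2].mean(),3))
E
```

```text
5.85 [ 0.5858 -0.2875  0.1531] [-0.0073 -0.435  -0.6661] 0.5505570853808542
[[ 0.4844  0.0051  0.8748]
 [-0.8748 -0.0039  0.4844]
 [ 0.0059 -1.      0.0025]]
0.014
tips [[351.1619 241.7525]
 [301.7411 231.6457]] tabtop [[326.856  222.583 ]
 [332.3848 268.131 ]]
-0.05 1 ymax [-0.057] z 0.006
-0.04 41 ymax [-0.026 -0.024 -0.023 -0.02  -0.017 -0.017] z 0.005
-0.03 15 ymax [-0.031 -0.029 -0.024 -0.024 -0.019 -0.019] z 0.01
-0.02 14 ymax [0.039 0.04  0.042 0.044 0.045 0.047] z -0.006
-0.01 34 ymax [0.038 0.039 0.041 0.043 0.046 0.048] z -0.004
0.0 24 ymax [0.034 0.037 0.038 0.04  0.045 0.049] z -0.001
0.01 1 ymax [0.013] z -0.003
0.02 57 ymax [-0.018 -0.016 -0.015 -0.015 -0.015 -0.013] z 0.003
0.03 8 ymax [-0.041 -0.038 -0.033 -0.029 -0.027 -0.02 ] z 0.007
0.04 1 ymax [-0.057] z 0.007
```

```bash
python3 - <<'E'
from l import *
M=R.from_rotvec(s['tcp_rot']).as_matrix();t=np.array(s['tool_pos'])
p=read_camera('wrist')
f=lambda X:proj(p,X)
print('tips',f([t+M@[a,.014,0] for a in(-.023,.023)]),f([t+M@[a,-.014,0] for a in(-.023,.023)]))
X=cloud(p,np.ones(p['range_z'].shape,bool)); L=(X-t)@M
k=(abs(L[:,0])<.06)&(abs(L[:,2])<.03)&(L[:,1]>-.08)&(L[:,1]<.06)
for a in np.arange(-.06,.06,.01):
    q=L[k&(L[:,0]>=a)&(L[:,0]<a+.01)]
    if len(q): i=np.argsort(q[:,1])[-5:];print(round(a,3),len(q),np.round(q[i],3).tolist())
cv2.imwrite('pics/v5.png',p['img'])
E
```

```text
5.9 [ 0.5859 -0.2876  0.1533] [-0.043   1.1196  0.0037] 0.5468468840429108
[[ 0.4844  0.0056  0.8749]
 [-0.8748 -0.0042  0.4844]
 [ 0.0064 -1.      0.0028]]
tips [[220.7116 223.8989]
 [287.5252 223.9151]] [[214.9299 243.0092]
 [293.2382 243.0302]]
-0.06 977 [[-0.051, -0.06, 0.012], [-0.053, -0.06, 0.012], [-0.05, -0.06, 0.013], [-0.053, -0.06, 0.012], [-0.051, -0.06, 0.012]]
-0.05 2377 [[-0.041, -0.057, 0.008], [-0.043, -0.057, 0.007], [-0.042, -0.057, 0.007], [-0.041, -0.056, 0.007], [-0.04, -0.056, 0.007]]
-0.04 1041 [[-0.034, -0.022, 0.008], [-0.032, -0.022, 0.008], [-0.034, -0.022, 0.008], [-0.035, -0.022, 0.008], [-0.033, -0.021, 0.007]]
-0.03 1713 [[-0.023, -0.015, 0.0], [-0.023, -0.015, 0.004], [-0.023, -0.015, 0.001], [-0.023, -0.015, 0.002], [-0.023, -0.015, 0.004]]
-0.02 153 [[-0.019, 0.058, -0.004], [-0.019, 0.058, -0.003], [-0.019, 0.059, -0.005], [-0.015, 0.059, -0.001], [-0.012, 0.06, -0.001]]
-0.01 562 [[-0.006, 0.056, -0.001], [-0.005, 0.056, -0.001], [-0.008, 0.056, -0.001], [-0.009, 0.058, -0.001], [-0.009, 0.058, -0.001]]
0.0 560 [[0.007, 0.056, -0.001], [0.009, 0.056, -0.001], [0.01, 0.056, -0.001], [0.007, 0.056, -0.001], [0.009, 0.059, -0.001]]
0.01 170 [[0.02, 0.059, -0.008], [0.02, 0.059, -0.003], [0.019, 0.059, -0.008], [0.011, 0.059, -0.001], [0.019, 0.06, -0.001]]
0.02 1657 [[0.024, -0.016, 0.0], [0.024, -0.015, 0.004], [0.024, -0.015, 0.003], [0.024, -0.015, 0.002], [0.024, -0.015, 0.004]]
0.03 1039 [[0.034, -0.022, 0.007], [0.03, -0.022, 0.011], [0.033, -0.022, 0.008], [0.032, -0.022, 0.008], [0.03, -0.018, 0.011]]
0.04 2356 [[0.042, -0.057, 0.008], [0.041, -0.056, 0.007], [0.042, -0.056, 0.007], [0.04, -0.055, 0.007], [0.04, -0.055, 0.007]]
0.05 1023 [[0.05, -0.06, 0.013], [0.05, -0.06, 0.013], [0.051, -0.06, 0.013], [0.053, -0.06, 0.012], [0.052, -0.06, 0.012]]
```

View pics/v5.png

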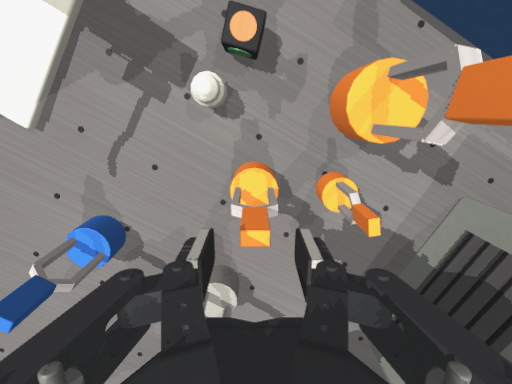

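Request:
jog_arm(
  increments=[
    [0,0.013,-0.005,0,0,0,0.55],
    [0,0.013,0,0,0,0,0.55],
    [0,0,0,0,0,0,0.55],
    [0,0,0,0,0,0,0.55],
  ],
)

```text
time: 6.45
tool_pos: [0.5822, -0.2912, 0.1275]
tcp_rot: [-1.408, 0.821, -0.838]
wrist_force: [0.3, 0.1, 0.5]
width: 0.55
```

```bash
cat > tips.py <<'E'
from l import *
M=R.from_rotvec(s['tcp_rot']).as_matrix();t=np.array(s['tool_pos'])
for c in ['side','wrist']:
    p=read_camera(c)
    X=cloud(p,np.ones(p['range_z'].shape,bool)); L=(X-t)@M
    k=(abs(L[:,0])<.06)&(abs(L[:,2])<.03)&(L[:,1]>-.05)&(L[:,1]<.04)
    for a in np.arange(-.04,.04,.01):
        m=k&(L[:,0]>=a)&(L[:,0]<a+.01);q=L[m]
        if len(q): i=np.argsort(q[:,1]);print(c,round(a,2),len(q),'zs',np.round(X[m][i][[0,len(i)//2,-8 if len(i)>8 else -1,-1],2],3),'Lz',q[:,2].min().round(3),q[:,2].max().round(3),'worldmean',X[m].mean(0))
E
python3 tips.py
```

```text
6.45 [ 0.5822 -0.2912  0.1275] [0.3068 0.105  0.4642] 0.5503198574224547
[[ 0.484   0.0084  0.875 ]
 [-0.875  -0.0058  0.484 ]
 [ 0.0091 -0.9999  0.0045]]
side -0.04 29 zs [0.176 0.165 0.153 0.141] Lz -0.007 0.013 worldmean [ 0.5687 -0.2581  0.1618]
side -0.03 18 zs [0.177 0.158 0.157 0.089] Lz -0.007 0.013 worldmean [ 0.5757 -0.2643  0.1505]
side -0.02 31 zs [0.148 0.114 0.097 0.091] Lz -0.009 0.008 worldmean [ 0.5752 -0.2803  0.117 ]
side -0.01 36 zs [0.151 0.122 0.108 0.094] Lz -0.007 0.007 worldmean [ 0.5818 -0.2857  0.1237]
side 0.0 25 zs [0.147 0.129 0.118 0.094] Lz -0.007 0.008 worldmean [ 0.5868 -0.2934  0.127 ]
side 0.01 5 zs [0.096 0.095 0.088 0.088] Lz -0.004 0.004 worldmean [ 0.5891 -0.3013  0.0936]
side 0.02 41 zs [0.177 0.16  0.15  0.143] Lz -0.013 0.014 worldmean [ 0.5958 -0.3106  0.1601]
side 0.03 9 zs [0.174 0.162 0.173 0.151] Lz 0.004 0.009 worldmean [ 0.6038 -0.3173  0.1642]
wrist -0.04 232 zs [0.176 0.162 0.15  0.148] Lz 0.007 0.012 worldmean [ 0.572  -0.2571  0.1619]
wrist -0.03 906 zs [0.177 0.163 0.094 0.088] Lz -0.01 0.012 worldmean [ 0.5749 -0.2665  0.1613]
wrist -0.02 233 zs [0.15  0.098 0.09  0.088] Lz -0.006 0.006 worldmean [ 0.5762 -0.278   0.1045]
wrist -0.01 821 zs [0.152 0.144 0.099 0.097] Lz -0.006 0.006 worldmean [ 0.5823 -0.2853  0.1368]
wrist 0.0 756 zs [0.151 0.144 0.098 0.095] Lz -0.006 0.006 worldmean [ 0.587  -0.2939  0.1365]
wrist 0.01 189 zs [0.102 0.097 0.089 0.088] Lz -0.006 0.005 worldmean [ 0.5898 -0.3039  0.0966]
wrist 0.02 892 zs [0.178 0.164 0.143 0.142] Lz -0.01 0.013 worldmean [ 0.599  -0.3101  0.163 ]
wrist 0.03 233 zs [0.173 0.163 0.151 0.149] Lz 0.007 0.012 worldmean [ 0.6054 -0.3174  0.1624]
```

Both cameras show the fingertips 14 mm *behind* the reported TCP at this opening, so I set the depth from the measured tips rather than from the stated overhang.

Request:
jog_arm(
  increments=[
    [0,0.012,0,0,0,0.008,0.55],
    [0,0.012,0,0,0,0,0.55],
    [0,0,0,0,0,0,0.55],
    [0,0,0,0,0,0,0.35],
    [0,0,0,0,0,0,0.35],
  ],
)

```text
time: 7.18
tool_pos: [0.5825, -0.2911, 0.1018]
tcp_rot: [-1.403, 0.827, -0.831]
wrist_force: [1.1, 0.5, -0.1]
width: 0.351
```

```bash
python3 tips.py
```

```text
7.175 [ 0.5825 -0.2911  0.1018] [ 1.0977  0.5462 -0.1448] 0.3510560800393426
[[ 0.4842  0.0041  0.8749]
 [-0.875   0.0018  0.4842]
 [ 0.0004 -1.      0.0044]]
side -0.04 3 zs [0.148 0.14  0.127 0.127] Lz -0.005 0.007 worldmean [ 0.5686 -0.2637  0.1384]
side -0.03 49 zs [0.152 0.126 0.077 0.064] Lz -0.009 0.015 worldmean [ 0.5742 -0.2682  0.1172]
side -0.02 28 zs [0.15  0.1   0.094 0.066] Lz -0.008 0.013 worldmean [ 0.5776 -0.2764  0.1084]
side -0.01 34 zs [0.151 0.123 0.11  0.095] Lz -0.006 0.007 worldmean [ 0.5823 -0.2855  0.1247]
side 0.0 25 zs [0.148 0.122 0.11  0.093] Lz -0.005 0.007 worldmean [ 0.5869 -0.2938  0.1221]
side 0.01 61 zs [0.151 0.125 0.07  0.062] Lz -0.012 0.015 worldmean [ 0.5911 -0.3029  0.1137]
side 0.02 10 zs [0.149 0.134 0.145 0.12 ] Lz 0.005 0.01 worldmean [ 0.6003 -0.3082  0.1358]
wrist -0.03 344 zs [0.152 0.135 0.075 0.063] Lz 0.001 0.013 worldmean [ 0.5781 -0.2661  0.1318]
wrist -0.02 1125 zs [0.152 0.131 0.063 0.062] Lz -0.011 0.013 worldmean [ 0.579  -0.2754  0.1241]
wrist -0.01 1237 zs [0.151 0.143 0.098 0.095] Lz -0.007 0.006 worldmean [ 0.5823 -0.2853  0.1366]
wrist 0.0 1185 zs [0.151 0.142 0.097 0.094] Lz -0.007 0.006 worldmean [ 0.587  -0.2938  0.136 ]
wrist 0.01 1031 zs [0.152 0.128 0.063 0.062] Lz -0.011 0.013 worldmean [ 0.5937 -0.3029  0.1211]
wrist 0.02 362 zs [0.152 0.136 0.121 0.118] Lz 0.007 0.012 worldmean [ 0.6021 -0.3081  0.1354]
```

Request:
jog_arm(
  increments=[
    [0,0,0,0,0,0,0.1],
    [0,0,0,0,0,0,0.1],
    [0,0,0,0,0,0,0.1],
    [0,0,0,0,0,0,0.1],
    [0,-0.004,0,0,0,0,0.1],
    [0,-0.008,0,0,0,0,0.1],
    [0,0,0,0,0,0,0.1],
    [0,0,0,0,0,0,0.1],
  ],
  force=60,
)

```text
time: 8.28
tool_pos: [0.5789, -0.2891, 0.11]
tcp_rot: [-1.403, 0.834, -0.824]
wrist_force: [-0.4, 0.2, -7.7]
width: 0.223
```

```bash
cat > wt.py <<'E'
from l import *
M=R.from_rotvec(s['tcp_rot']).as_matrix();t=np.array(s['tool_pos'])
print('F',s['wrist_force'],'T',s['torque'])
p=read_camera('side')
for d in spotter.masks_of(p,'weight')[:4]:
    X=cloud(p,d['mask']);print(d['p'],d['location'],np.percentile(X,[2,98],0).tolist())
F=[]
for i in range(6): read_camera('side') if i else 0; F.append(readout.read_state()['wrist_force'])
print('Fmean',np.mean(F,0))
E
python3 wt.py
```

```text
8.275 [ 0.5789 -0.2891  0.11  ] [-0.3708  0.193  -7.744 ] 0.22312653975941968
[[ 0.4842 -0.0036  0.875 ]
 [-0.875   0.0062  0.4842]
 [-0.0071 -1.     -0.0002]]
F [-0.3708  0.193  -7.744 ] T [-0.0318  0.0139  0.0101]
0.67 [147.2, 184.2] [[0.6245645641606775, -0.5232786874181337, -0.002278361470069741], [0.7524831297294894, -0.3152228958076567, 0.21413077218428853]]
0.48 [166.9, 186.9] [[0.5881981892738136, -0.42949831298437224, -0.0033764592544174433], [0.6391701441417916, -0.35488412857025325, 0.10493987462647343]]
Fmean [-0.046  -0.1768 -8.1258]
```

Request:
jog_arm(
  increments=[
    [0,-0.03,0,0,0,0,0.1],
    [0,-0.045,0,0,0,-0.007,0.1],
    [0,-0.045,0,0,0,0,0.1],
    [0,-0.045,0,0,0,0,0.1],
    [0,-0.04,0,0,0.1,0,0.1],
    [0,-0.025,0,0,0.13,0,0.1],
    [0,0,-0.02,0,0.13,0,0.1],
    [0,0,-0.03,0,0.12,0,0.1],
    [0,0,-0.03,0,0.07,0,0.1],
    [0,0,0,0,0,0,0.1],
  ],
)

```text
time: 9.88
tool_pos: [0.4976, -0.2988, 0.3473]
tcp_rot: [-1.18, 1.255, -1.255]
wrist_force: [0.3, -0.4, -8.7]
width: 0.224
```

```bash
python3 - <<'E'
from l import *
p=read_camera('top')
d=spotter.masks_of(p,'scale')[0];X=cloud(p,d['mask'])
B=X[(X[:,2]>.006)&(X[:,2]<.022)];print(len(B),cv2.minAreaRect(B[:,:2].astype(np.float32)*1000))
X=cloud(p,np.ones(p['range_z'].shape,bool))
H=X[(X[:,2]>.228)&(X[:,2]<.26)&(X[:,0]>.515)&(X[:,0]<.61)&(abs(X[:,1]-.016)<.015)]
print(len(H),np.polyfit(H[:,0]-.547,H[:,1],1),H[:,0].min())
E
```

```text
9.875 [ 0.4976 -0.2988  0.3473] [ 0.3034 -0.4312 -8.6556] 0.22380539327707838
[[-0.0619 -0.0005  0.9981]
 [-0.9981 -0.0005 -0.0619]
 [ 0.0006 -1.     -0.0005]]
1646 ((614.06201171875, 13.618240356445312), (129.8389434814453, 190.0602264404297), 87.48298645019531)
80 [-0.0434  0.0167] 0.5236338357061344
```

Request:
jog_arm(
  increments=[
    [-0.03,0,-0.012,0,-0.018,0,0.1],
    [-0.048,0,-0.01,0,0,0,0.1],
    [-0.048,0,-0.01,0,0,0,0.1],
    [-0.048,0,-0.01,0,0,0,0.1],
    [-0.048,0,-0.01,0,0,0,0.1],
    [-0.048,0,-0.01,0,0,0,0.1],
    [-0.03,0,0,0,0,0,0.1],
    [-0.017,0,0,0,0,0,0.1],
    [0,0,0,0,0,0,0.1],
    [0,0,0,0,0,0,0.1],
  ],
)

```text
time: 11.22
tool_pos: [0.4557, 0.0327, 0.3477]
tcp_rot: [-1.184, 1.227, -1.237]
wrist_force: [0.2, -1.1, -8.2]
width: 0.225
```

```bash
cat > hk.py <<'E'
from l import *
# side + top: weight held vs seat
M=R.from_rotvec(s['tcp_rot']).as_matrix();t=np.array(s['tool_pos'])
print('euler tilt',np.degrees(np.arctan2(M[1,2],M[0,2])),M[2,0],M[2,2])
seat=np.array([.549,.0165,.235])
print('shift to seat+32 above, tool axes',M.T@(seat+[0,0,.032+.0053]-t))
X=None
for c in ['side','top']:
    p=read_camera(c);X=cloud(p,np.ones(p['range_z'].shape,bool));L=(X-t)@M
    k=(abs(L[:,0])<.03)&(abs(L[:,2])<.03)&(L[:,1]>.0)&(L[:,1]<.12)
    hsv=cv2.cvtColor(p['img'],cv2.COLOR_BGR2HSV)[p['range_z']>0]
    o=k&(hsv[:,0]<20)&(hsv[:,1]>130)
    f=o&(L[:,1]>.055)
    if f.sum()>5: print(c,'foot',f.sum(),np.percentile(X[f],[2,50,98],0).tolist(),'L',np.percentile(L[f],[2,98],0).tolist())
    if c=='side': cv2.imwrite('pics/s.png',p['img'])
E
python3 hk.py
```

```text
11.225 [0.4557 0.0327 0.3477] [ 0.1819 -1.117  -8.2435] 0.22454080700995718
[[-0.0334  0.0105  0.9994]
 [-0.9994  0.0022 -0.0334]
 [-0.0026 -0.9999  0.0104]]
euler tilt -1.9168528612637727 -0.002597185627338683 0.010402372331391574
shift to seat+32 above, tool axes [0.0133 0.0763 0.093 ]
side foot 221 [[0.4388369926546828, 0.018488569060129502, 0.24845526872860257], [0.46467009808017457, 0.04734899669200965, 0.2746141613958968], [0.47672004316857336, 0.06062940995571848, 0.2853702506121435]] L [[-0.02761668927368663, 0.062275328356048876, -0.017934229300830003], [0.014583533325566264, 0.09925362372409846, 0.02009459884693795]]
```

Request:
jog_arm(
  increments=[
    [0.012,0.01,0,-0.01,0.01,0,0.1],
    [0,0.025,0,0,0,0,0.1],
    [0,0.025,0,0,0,0,0.1],
    [0,0.015,0,0,0,0,0.1],
    [0,0,0,0,0,0,0.1],
    [0,0,0,0,0,0,0.1],
  ],
)

```text
time: 12.08
tool_pos: [0.4557, 0.0138, 0.269]
tcp_rot: [-1.185, 1.249, -1.247]
wrist_force: [0.2, 0.6, -8.3]
width: 0.224
```

```bash
python3 hk.py
```

```text
12.075 [0.4557 0.0138 0.269 ] [ 0.1934  0.596  -8.2588] 0.22427350749994707
[[-0.0524 -0.0014  0.9986]
 [-0.9986 -0.0003 -0.0524]
 [ 0.0003 -1.     -0.0014]]
euler tilt -3.0049730814581084 0.00034292739696539787 -0.0013688395975806344
shift to seat+32 above, tool axes [-0.0076 -0.0035  0.093 ]
side foot 202 [[0.43534376191055585, -0.0011922436657100088, 0.16889098314299], [0.46378246654124117, 0.027734643077351018, 0.19642070211026158], [0.47526939838873145, 0.04132062399160697, 0.20647142596019727]] L [[-0.027086615653629666, 0.06250470856954742, -0.021024426956191365], [0.014345367119738835, 0.10003609964058949, 0.019542918425126912]]
```

Request:
jog_arm(
  increments=[
    [-0.0065,-0.004,0,0,-0.006,0,0.1],
    [0,0,0,0,0,0,0.1],
    [0,0,0.01,0,0,0,0.1],
    [0,0,0.01,0,0,0,0.1],
    [0,0,0.01,0,0,0,0.1],
    [0,0,0,0,0,0,0.1],
    [0,0,0,0,0,0,0.1],
  ],
)

```text
time: 13.05
tool_pos: [0.4902, 0.0199, 0.2756]
tcp_rot: [-1.186, 1.24, -1.244]
wrist_force: [-0.1, 0.1, -7.4]
width: 0.228
```

```bash
python3 hk.py; python3 - <<'E'
import cv2
i=cv2.imread('pics/s.png')[100:250,190:340];cv2.imwrite('pics/v6.png',cv2.resize(i,(600,600),interpolation=cv2.INTER_CUBIC))
E
```

```text
13.05 [0.4902 0.0199 0.2756] [-0.0735  0.138  -7.4124] 0.22758604374035696
[[-0.0446  0.003   0.999 ]
 [-0.999  -0.0003 -0.0446]
 [ 0.0001 -1.      0.003 ]]
euler tilt -2.5580497734362764 0.00012702637325723298 0.002983166221365241
shift to seat+32 above, tool axes [0.0008 0.0035 0.0588]
side foot 208 [[0.47330532915372575, 0.0032432415242370193, 0.17660435418217268], [0.4981254822143262, 0.032977071713618133, 0.20226720338394782], [0.5108141980271577, 0.04804274529582715, 0.2124857088604863]] L [[-0.028054060849643753, 0.06313611283604192, -0.01690884245742676], [0.016604003091142492, 0.09904686397804274, 0.020093000115510306]]
top foot 29 [[0.4608620372114059, 0.0022919574749944507, 0.1960494015277837], [0.46596176349826707, 0.021009688442603345, 0.21266451770740247], [0.4705171772584402, 0.039810810436585235, 0.2165473733597697]] L [[-0.019018921978992364, 0.058992973299378804, -0.02958582280752847], [0.018600871557626904, 0.07947752036435438, -0.01990164605212333]]
```

View pics/v6.png

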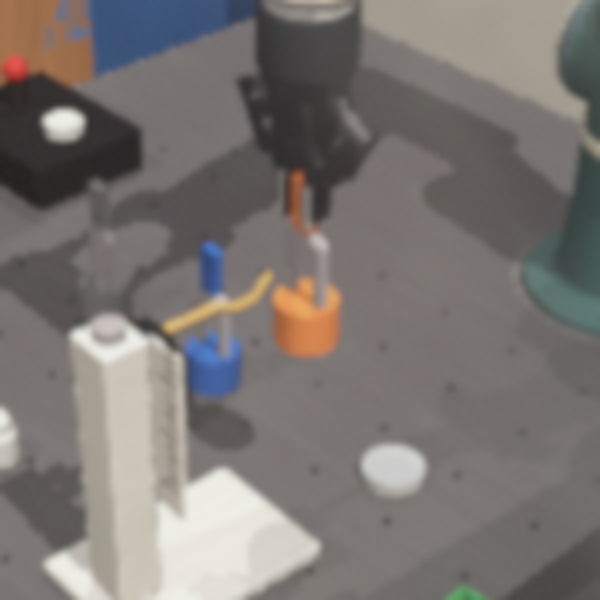

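Request:
jog_arm(
  increments=[
    [0.0005,0,0.012,0,0,0,0.1],
    [0,0,0.012,0,0,0,0.1],
    [0,0,0.012,0,0,0,0.1],
    [0,0,0.012,0,0,0,0.1],
    [0,0,0.006,0,0,0,0.1],
    [0,0,0,0,0,0,0.1],
    [0,0,0,0,0,0,0.1],
  ],
)

```text
time: 14.02
tool_pos: [0.5483, 0.0167, 0.2755]
tcp_rot: [-1.185, 1.24, -1.244]
wrist_force: [-0.5, -0.6, -8.0]
width: 0.223
```

```bash
python3 hk.py; python3 - <<'E'
import cv2
i=cv2.imread('pics/s.png')[110:210,200:300];cv2.imwrite('pics/v7.png',cv2.resize(i,(600,600),interpolation=cv2.INTER_CUBIC))
E
```

```text
14.025 [0.5483 0.0167 0.2755] [-0.5417 -0.5594 -8.0407] 0.22263739961171813
[[-0.0448  0.0032  0.999 ]
 [-0.999  -0.0002 -0.0448]
 [ 0.0001 -1.      0.0032]]
euler tilt -2.5670379952878988 9.116606924342019e-05 0.0032043064890006356
shift to seat+32 above, tool axes [0.0002 0.0032 0.0007]
side foot 209 [[0.5298960631463222, 4.106677461213992e-05, 0.1764338294590054], [0.5549332420761697, 0.031679122080154776, 0.20323946369075396], [0.5683429931169779, 0.04497360100221902, 0.2127962955304263]] L [[-0.028100278500706816, 0.06273371627574206, -0.01934514728125307], [0.016378455798464805, 0.09912923060843727, 0.019583252121545096]]
top foot 74 [[0.5188733141785854, -0.0050272655022807365, 0.2059763967993637], [0.5277070301855198, 0.018362206747966618, 0.2118288729015385], [0.5395747088932117, 0.03894977976372049, 0.2190326975287768]] L [[-0.021641983781504105, 0.056423600096850414, -0.029580078575730737], [0.022410983706095008, 0.06946181843504927, -0.009893680240742603]]
```

View pics/v7.png

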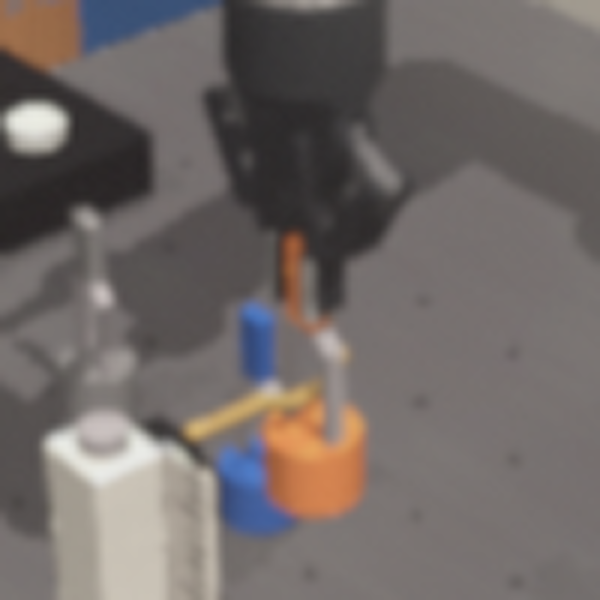

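Request:
jog_arm(
  increments=[
    [0,0.003,0,0,0,0,0.1],
    [0,0.0035,0,0,0,0,0.1],
    [0,0.0035,0,0,0,0,0.1],
    [0,0.0035,0,0,0,0,0.1],
    [0,0.0035,0,0,0,0,0.1],
    [0,0.0035,0,0,0,0,0.1],
    [0,0.0035,0,0,0,0,0.1],
    [0,0.003,0,0,0,0,0.1],
    [0,0.002,0,0,0,0,0.1],
  ],
)

```text
time: 15.25
tool_pos: [0.5476, 0.0168, 0.2446]
tcp_rot: [-1.185, 1.239, -1.244]
wrist_force: [0.3, -0.6, -7.4]
width: 0.222
```

Request:
jog_arm(
  increments=[
    [0,0.0025,0,0,0,0,0.1],
    [0,0.003,0,0,0,0,0.1],
    [0,0.003,0,0,0,0,0.1],
    [0,0.003,0,0,0,0,0.1],
    [0,0.003,0,0,0,0,0.1],
    [0,0.003,0,0,0,0,0.1],
    [0,0.002,0,0,0,0,0.1],
    [0,0,0,0,0,0,0.1],
  ],
)

```text
time: 16.25
tool_pos: [0.5482, 0.0171, 0.2248]
tcp_rot: [-1.184, 1.239, -1.244]
wrist_force: [0.2, 0.6, -7.2]
width: 0.223
```

```bash
python3 l.py
```

```text
16.25 [0.5482 0.0171 0.2248] [ 0.2348  0.5693 -7.2167] 0.22304034481008203
[[-0.0446  0.005   0.999 ]
 [-0.999   0.0004 -0.0446]
 [-0.0006 -1.      0.005 ]]
```

Request:
jog_arm(
  increments=[
    [0,0.0025,0,0,0,0,0.1],
    [0,0.0035,0,0,0,0,0.1],
    [0,0.0035,0,0,0,0,0.1],
    [0,0.0035,0,0,0,0,0.1],
    [0,0.0035,0,0,0,0,0.1],
    [0,0.0025,0,0,0,0,0.1],
    [0,0,0,0,0,0,0.1],
  ],
)

```text
time: 17.12
tool_pos: [0.5485, 0.0172, 0.2055]
tcp_rot: [-1.183, 1.238, -1.244]
wrist_force: [-1.0, -0.8, -3.6]
width: 0.227
```

```bash
cat > fc.py <<'E'
from l import *
p=read_camera('side');F=[]
X=cloud(p,np.ones(p['range_z'].shape,bool))
H=X[(X[:,0]>.575)&(X[:,0]<.605)&(abs(X[:,1]-.014)<.012)&(X[:,2]>.13)&(X[:,2]<.26)]
print('bar z (empty .243 centre)',len(H),np.percentile(H[:,2],[5,50,95]) if len(H) else '')
for i in range(8): F.append(readout.read_state()['wrist_force']); read_camera('side')
print('Fmean',np.mean(F,0),np.std(F,0), readout.read_state()['torque'])
cv2.imwrite('pics/s.png',p['img'])
E
python3 fc.py
```

```text
17.125 [0.5485 0.0172 0.2055] [-0.9616 -0.8269 -3.5975] 0.2266462991069627
[[-0.0447  0.0055  0.999 ]
 [-0.999   0.0005 -0.0447]
 [-0.0007 -1.      0.0055]]
bar z (empty .243 centre) 22 [0.204  0.2083 0.2107]
Fmean [-1.7344  0.7724 -3.9842] [0.6836 0.3053 0.3538] [0.1187 0.2871 0.0007]
```

Request:
jog_arm(
  increments=[
    [0,0.0025,0,0,0,0,0.1],
    [0,0.0035,0,0,0,0,0.1],
    [0,0.0035,0,0,0,0,0.1],
    [0,0.0035,0,0,0,0,0.1],
    [0,0.0035,0,0,0,0,0.1],
    [0,0.0035,0,0,0,0,0.1],
    [0,0.0035,0,0,0,0,0.1],
    [0,0.002,0,0,0,0,0.1],
    [0,0,0,0,0,0,0.1],
  ],
)

```text
time: 18.7
tool_pos: [0.5486, 0.0172, 0.1792]
tcp_rot: [-1.183, 1.238, -1.244]
wrist_force: [-3.1, 1.2, -2.0]
width: 0.223
```

```bash
python3 fc.py
```

```text
18.7 [0.5486 0.0172 0.1792] [-3.0925  1.2299 -1.9642] 0.2228612057124633
[[-0.0446  0.0057  0.999 ]
 [-0.999   0.0004 -0.0446]
 [-0.0007 -1.      0.0057]]
bar z (empty .243 centre) 23 [0.179  0.1824 0.1854]
Fmean [-2.7122  0.5942 -1.081 ] [0.4791 0.3943 0.6703] [0.1097 0.529  0.0025]
```

Request:
jog_arm(
  increments=[
    [0,0,-0.001,0,0,0,0.1],
    [0,0,-0.001,0,0,0,0.1],
    [0,0,0,0,0,0,0.1],
  ],
)

```text
time: 19.52
tool_pos: [0.5486, 0.0172, 0.1804]
tcp_rot: [-1.179, 1.234, -1.247]
wrist_force: [-1.7, 1.7, -1.6]
width: 0.225
```

```bash
python3 fc.py
```

```text
19.525 [0.5486 0.0172 0.1804] [-1.6858  1.6576 -1.6431] 0.22518811334974315
[[-0.0447  0.0107  0.9989]
 [-0.999   0.0003 -0.0447]
 [-0.0007 -0.9999  0.0107]]
bar z (empty .243 centre) 19 [0.1799 0.1834 0.1875]
Fmean [-1.0895  0.4012 -1.1864] [0.4725 0.2939 0.5873] [0.1338 0.1171 0.0387]
```

Request:
jog_arm(
  increments=[
    [0,0.0025,-0.0005,0,0,0,0.1],
    [0,0.003,0,0,0,0,0.1],
    [0,0.003,0,0,0,0,0.1],
    [0,0.002,-0.0005,0,0,0,0.1],
    [0,0,0,0,0,0,0.1],
  ],
)

```text
time: 20.6
tool_pos: [0.5485, 0.0172, 0.1695]
tcp_rot: [-1.178, 1.233, -1.247]
wrist_force: [-0.8, 0.3, -0.9]
width: 0.222
```

```bash
sed -i 's/range(8)/range(12)/' fc.py; python3 fc.py
```

```text
20.6 [0.5485 0.0172 0.1695] [-0.8212  0.2589 -0.8732] 0.22186687597638513
[[-0.0446  0.0125  0.9989]
 [-0.999   0.0002 -0.0446]
 [-0.0007 -0.9999  0.0125]]
bar z (empty .243 centre) 22 [0.1686 0.1733 0.1751]
Fmean [-0.6029  0.2154  0.1344] [0.3518 0.4533 0.2968] [0.0687 0.0457 0.032 ]
```

Request:
jog_arm(
  increments=[
    [0,0.001,0,0,0,0,0.1],
    [0,0,0,0,0,0,0.1],
    [0,0,0,0,0,0,0.28],
    [0,0,0,0,0,0,0.35],
    [0,0,0,0,0,0,0.5],
    [0,0,0,0,0,0,0.6],
    [0,0,0,0,0,0,0.6],
  ],
)

```text
time: 22.12
tool_pos: [0.549, 0.0169, 0.1688]
tcp_rot: [-1.178, 1.232, -1.248]
wrist_force: [-0.8, 0.3, -0.5]
width: 0.597
```

```bash
cat fc.py > fd.py; cat >> fd.py <<'E'
M=R.from_rotvec(s['tcp_rot']).as_matrix();t=np.array(s['tool_pos'])
for c in ['side','wrist']:
    p=read_camera(c);X=cloud(p,np.ones(p['range_z'].shape,bool));L=(X-t)@M
    hsv=cv2.cvtColor(p['img'],cv2.COLOR_BGR2HSV)[p['range_z']>0]
    o=(abs(L[:,0])<.04)&(abs(L[:,2])<.04)&(hsv[:,0]<20)&(hsv[:,1]>130)
    T=o&(L[:,1]>-.06)&(L[:,1]<.0);f=o&(L[:,1]>.055)&(L[:,1]<.11)
    for n,k in (('tab',T),('foot',f)):
        if k.sum()>5: print(c,n,k.sum(),'L',np.percentile(L[k],[2,50,98],0).tolist(),'topz',np.percentile(X[k][:,2],[2,98]))
E
python3 fd.py; python3 - <<'E'
import cv2
i=cv2.imread('pics/s.png')[110:230,190:310];cv2.imwrite('pics/v8.png',cv2.resize(i,(600,600),interpolation=cv2.INTER_CUBIC))
E
```

```text
22.125 [0.549  0.0169 0.1688] [-0.8436  0.2615 -0.5147] 0.5972873697172703
[[-0.0446  0.0137  0.9989]
 [-0.999  -0.0004 -0.0446]
 [-0.0002 -0.9999  0.0137]]
bar z (empty .243 centre) 23 [0.1668 0.1725 0.1755]
Fmean [-0.0574  0.1677  0.0042] [0.4348 0.401  0.4185] [-0.0022 -0.003  -0.0083]
side tab 52 L [[-0.011159337207667073, -0.046741003591446915, -0.012263226837606216], [-0.0043663663173216585, -0.03285657930378065, 0.001004129036066492], [0.026212799936006812, -0.004132004222313336, 0.003943045766316873]] topz [0.173  0.2155]
side foot 180 L [[-0.028183967645870108, 0.06243971009127169, -0.018870229246113465], [-0.01388904538677407, 0.06848726104202668, 0.006057853107393107], [0.0147672000584563, 0.09712058098031018, 0.020179456590556706]] topz [0.0717 0.1063]
wrist tab 2554 L [[-0.00972066745739089, -0.048183255204539914, -0.007027907876768797], [-0.0004394203618964376, -0.03845489562943402, 0.003261855668533262], [0.008883722851227824, -0.001926747713713902, 0.03450758421782074]] topz [0.171 0.217]
wrist foot 1559 L [[-0.02410958726470459, 0.06149016888681272, -0.02141689564522371], [-0.006615008149285073, 0.06298250998698869, 0.003984764675211413], [0.022204991217058278, 0.08871714677577325, 0.02039136482143022]] topz [0.0803 0.1072]
```

View pics/v8.png

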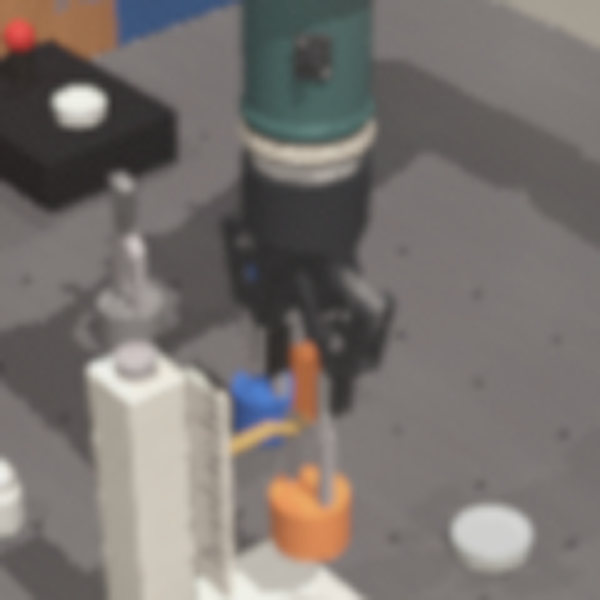

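Request:
jog_arm(
  increments=[
    [0,0,0,0,0,0,0.6],
    [0,0,0,0,0,0,0.6],
    [0,0,0,0,0,0,0.6],
    [0,0,0,0,0,0,0.6],
    [0,0,0,0,0,0,0.6],
    [0,0,0,0,0,0,0.6],
    [0,0,0,0,0,0,0.6],
    [0,0,0,0,0,0,0.6],
    [0,0,0,0,0,0,0.6],
    [0,0,0,0,0,0,0.6],
  ],
)

```text
time: 24.12
tool_pos: [0.549, 0.0169, 0.1688]
tcp_rot: [-1.178, 1.232, -1.248]
wrist_force: [-0.6, -0.6, 0.9]
width: 0.601
```

Request:
jog_arm(
  increments=[
    [0,0,0,0,0,0,0.6],
    [0,0,0,0,0,0,0.6],
    [0,0,0,0,0,0,0.6],
    [0,0,0,0,0,0,0.6],
    [0,0,0,0,0,0,0.6],
    [0,0,0,0,0,0,0.6],
    [0,0,0,0,0,0,0.6],
    [0,0,0,0,0,0,0.6],
  ],
)

```text
time: 25.12
tool_pos: [0.549, 0.0169, 0.1688]
tcp_rot: [-1.178, 1.232, -1.248]
wrist_force: [-0.3, 0.0, 0.9]
width: 0.598
```

```bash
python3 fd.py
```

```text
25.125 [0.549  0.0169 0.1688] [-0.2678  0.022   0.8945] 0.5984013598502981
[[-0.0446  0.0136  0.9989]
 [-0.999  -0.0003 -0.0446]
 [-0.0003 -0.9999  0.0136]]
bar z (empty .243 centre) 25 [0.1666 0.1721 0.1743]
Fmean [ 0.1575 -0.0233  0.0726] [0.4341 0.5115 0.4307] [-0.0079  0.0189  0.0022]
side tab 53 L [[-0.012700326795301843, -0.04735128441129794, -0.011730255552513223], [-0.003587909019020315, -0.033605094104604716, 0.0011247911102496655], [0.02558981287990635, -0.002745885915533926, 0.004121030948957964]] topz [0.1715 0.2161]
side foot 180 L [[-0.027732391464179044, 0.06134522657801398, -0.01673354104310351], [-0.013483245270509012, 0.07017051107271693, 0.00701717778160243], [0.013800874693736552, 0.09649894074751715, 0.019940290014669723]] topz [0.0724 0.1074]
wrist tab 2549 L [[-0.009683034706491898, -0.048059917245923796, -0.006954696939527116], [-0.0004079632379917525, -0.03835918089628917, 0.0032902885198837144], [0.008897864530248798, -0.0019667112659179473, 0.0342496490241872]] topz [0.171  0.2168]
wrist foot 1563 L [[-0.024102978149158908, 0.061443377856042564, -0.021382078640744664], [-0.006605606662393819, 0.06298211785260308, 0.003952524033361385], [0.02219455140665813, 0.08836678047749487, 0.020435409674212427]] topz [0.0807 0.1072]
```

Request:
jog_arm(
  increments=[
    [0,0,0,0,0,0,0.35],
    [0,0,0,0,0,0,0.28],
    [0,0,0,0,0,0,0.2],
    [0,0,0,0,0,0,0.1],
    [0,0,0,0,0,0,0.1],
    [0,0,0,0,0,0,0.1],
    [0,0,0,0,0,0,0.1],
  ],
  force=60,
)

```text
time: 26.75
tool_pos: [0.549, 0.0171, 0.1688]
tcp_rot: [-1.177, 1.232, -1.248]
wrist_force: [-0.8, -0.3, 0.2]
width: 0.226
```

```bash
python3 fc.py
```

```text
26.75 [0.549  0.0171 0.1688] [-0.7842 -0.3307  0.2302] 0.22637862263074274
[[-0.0446  0.0136  0.9989]
 [-0.999   0.     -0.0446]
 [-0.0006 -0.9999  0.0136]]
bar z (empty .243 centre) 23 [0.1681 0.171  0.1757]
Fmean [0.1598 0.2082 0.0002] [0.3885 0.4136 0.4451] [ 0.0099 -0.0028 -0.0253]
```

Gripped with no force change; lift slowly.

Request:
jog_arm(
  increments=[
    [0,-0.0015,0,0,0,0,0.1],
    [0,-0.0025,0,0,0,0,0.1],
    [0,-0.003,0,0,0,0,0.1],
    [0,-0.003,0,0,0,0,0.1],
    [0,-0.003,0,0,0,0,0.1],
    [0,-0.003,0,0,0,0,0.1],
    [0,-0.003,0,0,0,0,0.1],
    [0,-0.003,0,0,0,0,0.1],
    [0,-0.002,0,0,0,0,0.1],
    [0,-0.001,0,0,0,0,0.1],
  ],
)

```text
time: 28.65
tool_pos: [0.5489, 0.0171, 0.1948]
tcp_rot: [-1.177, 1.232, -1.248]
wrist_force: [2.4, -0.7, -2.8]
width: 0.224
```

```bash
python3 fc.py
```

```text
28.65 [0.5489 0.0171 0.1948] [ 2.4069 -0.7329 -2.789 ] 0.22437403649016502
[[-0.0447  0.0142  0.9989]
 [-0.999   0.     -0.0447]
 [-0.0007 -0.9999  0.0142]]
bar z (empty .243 centre) 23 [0.1944 0.1972 0.2003]
Fmean [ 1.5905  0.231  -2.7143] [0.4594 0.4585 0.4621] [ 0.0728 -0.3517  0.0194]
```

Request:
jog_arm(
  increments=[
    [0,-0.002,0,0,0,0,0.1],
    [0,-0.003,0,0,0,0,0.1],
    [0,-0.003,0,0,0,0,0.1],
    [0,-0.003,0,0,0,0,0.1],
    [0,-0.003,0,0,0,0,0.1],
    [0,-0.003,0,0,0,0,0.1],
    [0,-0.003,0,0,0,0,0.1],
    [0,-0.003,0,0,0,0,0.1],
    [0,-0.003,0,0,0,0,0.1],
    [0,-0.003,0,0,0,0,0.1],
  ],
)

```text
time: 30.55
tool_pos: [0.5481, 0.0172, 0.2243]
tcp_rot: [-1.178, 1.233, -1.248]
wrist_force: [3.2, 0.0, -6.0]
width: 0.222
```

Request:
jog_arm(
  increments=[
    [0,-0.003,0,0,0,0,0.1],
    [0,-0.003,0,0,0,0,0.1],
    [0,-0.003,0,0,0,0,0.1],
    [0,-0.003,0,0,0,0,0.1],
    [0,-0.003,0,0,0,0,0.1],
    [0,-0.003,0,0,0,0,0.1],
    [0,-0.003,0,0,0,0,0.1],
    [0,-0.003,0,0,0,0,0.1],
    [0,-0.003,0,0,0,0,0.1],
    [0,-0.003,0,0,0,0,0.1],
  ],
)

```text
time: 31.8
tool_pos: [0.5437, 0.017, 0.253]
tcp_rot: [-1.186, 1.24, -1.243]
wrist_force: [-0.4, 0.4, -7.6]
width: 0.219
```

```bash
python3 fc.py
```

```text
31.8 [0.5437 0.017  0.253 ] [-0.368   0.3714 -7.5737] 0.21851332904495763
[[-0.0446  0.0026  0.999 ]
 [-0.999  -0.0002 -0.0446]
 [ 0.0001 -1.      0.0026]]
bar z (empty .243 centre) 23 [0.2388 0.2434 0.2459]
Fmean [ 0.3558 -0.0975 -7.7065] [0.4077 0.389  0.5066] [-0.0724 -0.0796  0.0247]
```

Request:
jog_arm(
  increments=[
    [0,-0.006,0.002,0,0,0,0.1],
    [0,-0.006,0.002,0,0,0,0.1],
    [0,-0.006,0,0,0,0,0.1],
    [0,-0.006,0,0,0,0,0.1],
    [0,0,0,0,0,0,0.1],
    [0,0,0,0,0,0,0.1],
  ],
)

```text
time: 33.2
tool_pos: [0.5486, 0.0168, 0.2795]
tcp_rot: [-1.185, 1.239, -1.244]
wrist_force: [-0.5, -0.2, -7.7]
width: 0.222
```

```bash
python3 hk.py
```

```text
33.2 [0.5486 0.0168 0.2795] [-0.5179 -0.1779 -7.7013] 0.22236012751522743
[[-0.0446  0.0045  0.999 ]
 [-0.999  -0.0002 -0.0446]
 [ 0.     -1.      0.0045]]
euler tilt -2.556282556349373 1.651637665522898e-05 0.0045447137344879485
shift to seat+32 above, tool axes [0.0003 0.0072 0.0004]
side foot 208 [[0.530677118872518, 0.002970114955094449, 0.18092752518150912], [0.5563190651545624, 0.03241634640563712, 0.20738170726131183], [0.5690951719985187, 0.044949174318213624, 0.21679743941828258]] L [[-0.02786251411056151, 0.06270052905785872, -0.019041333438285454], [0.01372328822318637, 0.09861481358843321, 0.020058908075907534]]
top foot 69 [[0.5198387996018067, -0.004877002580958153, 0.2104256645332097], [0.5298417916010105, 0.015487531348603005, 0.2160261394509273], [0.5390971384422303, 0.03888881199703016, 0.22107996053286244]] L [[-0.02157977728367426, 0.05834017480093657, -0.028971363723624674], [0.022142140971639038, 0.06897764255111861, -0.009506379833617988]]
```

Request:
jog_arm(
  increments=[
    [0,0,-0.01,0,0,0,0.1],
    [0,0,-0.012,0,0,0,0.1],
    [0,0,-0.012,0,0,0,0.1],
    [0,0,-0.012,0,0,0,0.1],
    [0,0,-0.014,0,0,0,0.1],
    [0,0,-0.015,0,0,0,0.1],
    [0,0,-0.015,0,0,0,0.1],
    [0,-0.02,-0.005,0,0,0,0.1],
    [0,-0.02,0,0,0,0,0.1],
    [0,0,0,0,0,0,0.1],
  ],
)

```text
time: 34.55
tool_pos: [0.4426, 0.0216, 0.3191]
tcp_rot: [-1.186, 1.24, -1.243]
wrist_force: [0.4, -1.0, -8.6]
width: 0.221
```

Request:
jog_arm(
  increments=[
    [-0.03,0,0.002,0,0,0,0.1],
    [-0.04,0,0.005,0,0,0,0.1],
    [-0.04,0,0.01,0,0,0,0.1],
    [-0.04,0,0.015,0,0,0,0.1],
    [-0.04,0,0.015,0,0,0,0.1],
    [-0.03,0,0.015,0,0,0,0.1],
    [-0.015,0,0.01,0,0,0,0.1],
    [0,0,0,0,0,0,0.1],
    [0,0,0,0,0,0,0.1],
  ],
)

```text
time: 35.67
tool_pos: [0.5226, 0.2565, 0.3088]
tcp_rot: [-1.198, 1.246, -1.246]
wrist_force: [0.0, -0.1, -8.2]
width: 0.219
```

```bash
cat > tr.py <<'E'
from l import *
M=R.from_rotvec(s['tcp_rot']).as_matrix();t=np.array(s['tool_pos'])
print('shift',M.T@(np.array([.533,.2666,.004+.1018])-t),'F',s['wrist_force'])
p=read_camera('side');X=cloud(p,np.ones(p['range_z'].shape,bool));L=(X-t)@M
hsv=cv2.cvtColor(p['img'],cv2.COLOR_BGR2HSV)[p['range_z']>0]
o=(abs(L[:,0])<.04)&(abs(L[:,2])<.04)&(hsv[:,0]<20)&(hsv[:,1]>130)&(L[:,1]>.055)&(L[:,1]<.12)
print('foot L',np.percentile(L[o],[1,99],0).tolist(),np.percentile(X[o][:,2],[1,99]))
cv2.imwrite('pics/s.png',p['img'])
E
python3 tr.py
```

```text
35.675 [0.5226 0.2565 0.3088] [ 0.039  -0.1085 -8.2139] 0.21868727482960637
[[-0.0469 -0.0079  0.9989]
 [-0.9989 -0.0076 -0.047 ]
 [ 0.0079 -0.9999 -0.0075]]
shift [-0.0122  0.2028  0.0114] F [ 0.039  -0.1085 -8.2139]
foot L [[-0.027457639879450997, 0.062225933291464204, -0.0221620289478662], [0.018664197972443335, 0.10046947398471505, 0.020996949099409527]] [0.2081 0.2466]
```

Request:
jog_arm(
  increments=[
    [-0.011,0.02,0.011,0.0075,0,0.008,0.1],
    [0,0.035,0,0,0,0,0.1],
    [0,0.035,0,0,0,0,0.1],
    [0,0.035,0,0,0,0,0.1],
    [0,0.025,0,0,0,0,0.1],
    [0,0.015,0,0,0,0,0.1],
    [0,0,0,0,0,0,0.1],
    [0,0,0,0,0,0,0.1],
  ],
)

```text
time: 36.72
tool_pos: [0.5359, 0.2602, 0.1448]
tcp_rot: [-1.176, 1.245, -1.252]
wrist_force: [0.0, 0.1, -7.8]
width: 0.22
```

```bash
python3 tr.py
```

```text
36.725 [0.5359 0.2602 0.1448] [ 0.04    0.1413 -7.8154] 0.22027546482417812
[[-0.055   0.0077  0.9985]
 [-0.9985  0.0012 -0.055 ]
 [-0.0017 -1.      0.0076]]
shift [-0.0061  0.039  -0.0035] F [ 0.04    0.1413 -7.8154]
foot L [[-0.02638202342504129, 0.058847422769818324, -0.02267394116066436], [0.019456133703029392, 0.10081310684939297, 0.020184649502894433]] [0.044  0.0861]
```

Request:
jog_arm(
  increments=[
    [0,0.01,0,-0.0075,0,0,0.1],
    [0,0.01,0,0,0,0,0.1],
    [0,0.007,0,0,0,0,0.1],
    [0,0.003,0,0,0,0,0.1],
    [0,0,0,0,0,0,0.1],
    [0,0,0,0,0,0,0.1],
  ],
)

```text
time: 37.52
tool_pos: [0.5375, 0.2612, 0.115]
tcp_rot: [-1.178, 1.249, -1.248]
wrist_force: [-0.5, 0.7, -9.0]
width: 0.223
```

```bash
python3 tr.py
```

```text
37.525 [0.5375 0.2612 0.115 ] [-0.513   0.685  -9.0256] 0.22251656661815936
[[-0.0546  0.0031  0.9985]
 [-0.9985  0.0031 -0.0546]
 [-0.0033 -1.      0.003 ]]
shift [-0.0051  0.0092 -0.0048] F [-0.513   0.685  -9.0256]
foot L [[-0.0267574410015569, 0.05990182397031291, -0.02424757826385485], [0.019161714859119716, 0.11161560664586839, 0.0198314902899287]] [0.0034 0.0552]
```

Request:
jog_arm(
  increments=[
    [0,0.002,0,0,0,0,0.1],
    [0,0.002,0,0,0,0,0.1],
    [0,0.0015,0,0,0,0,0.1],
    [0,0.001,0,0,0,0,0.1],
    [0,0.001,0,0,0,0,0.1],
    [0,0,0,0,0,0,0.1],
  ],
)

```text
time: 38.33
tool_pos: [0.5379, 0.2614, 0.1076]
tcp_rot: [-1.177, 1.248, -1.248]
wrist_force: [-0.4, 1.0, -7.7]
width: 0.223
```

```bash
python3 fc.py
```

```text
38.325 [0.5379 0.2614 0.1076] [-0.4079  0.9869 -7.74  ] 0.22283813701571548
[[-0.0545  0.0042  0.9985]
 [-0.9985  0.0036 -0.0546]
 [-0.0038 -1.      0.004 ]]
bar z (empty .243 centre) 24 [0.241  0.2436 0.2465]
Fmean [-0.0076 -0.1885 -7.9423] [0.3478 0.6283 0.7322] [ 0.0244 -0.0784 -0.0028]
```

Hook is back at its empty height. About 2 mm to the tray floor.

Request:
jog_arm(
  increments=[
    [0,0.0008,0,0,0,0,0.1],
    [0,0.0008,0,0,0,0,0.1],
    [0,0,0,0,0,0,0.1],
    [0,0,0,0,0,0,0.1],
  ],
)

```text
time: 39.48
tool_pos: [0.5384, 0.2616, 0.1069]
tcp_rot: [-1.176, 1.247, -1.249]
wrist_force: [0.4, 0.2, -7.2]
width: 0.225
```

```bash
python3 fc.py
```

```text
39.475 [0.5384 0.2616 0.1069] [ 0.4446  0.1873 -7.1642] 0.2245352150669582
[[-0.0544  0.0053  0.9985]
 [-0.9985  0.004  -0.0545]
 [-0.0043 -1.      0.0051]]
bar z (empty .243 centre) 22 [0.2414 0.244  0.2461]
Fmean [-0.0368  0.0048 -6.8725] [0.5536 0.3691 0.5094] [ 0.0074 -0.0333  0.0142]
```

Request:
jog_arm(
  increments=[
    [0,0.0008,0,0,0,0,0.1],
    [0,0.0008,0,0,0,0,0.1],
    [0,0.0005,0,0,0,0,0.1],
    [0,0,0,0,0,0,0.1],
    [0,0,0,0,0,0,0.1],
  ],
)

```text
time: 40.75
tool_pos: [0.5386, 0.2617, 0.1069]
tcp_rot: [-1.175, 1.247, -1.249]
wrist_force: [-1.5, -0.8, -2.5]
width: 0.226
```

```bash
python3 fc.py
```

```text
40.75 [0.5386 0.2617 0.1069] [-1.4645 -0.8263 -2.5157] 0.22592271585773419
[[-0.0545  0.0059  0.9985]
 [-0.9985  0.0042 -0.0545]
 [-0.0045 -1.      0.0057]]
bar z (empty .243 centre) 24 [0.2392 0.2433 0.2459]
Fmean [-1.9579 -0.6349 -2.5359] [0.3989 0.6399 0.3466] [-0.2204  0.3629 -0.0269]
```

Request:
jog_arm(
  increments=[
    [0,0.0008,0,0,0,0,0.1],
    [0,0.0004,0,0,0,0,0.1],
    [0,0,0,0,0,0,0.1],
    [0,0,0,0,0,0,0.3],
    [0,0,0,0,0,0,0.4],
    [0,0,0,0,0,0,0.55],
    [0,0,0,0,0,0,0.6],
    [0,0,0,0,0,0,0.6],
  ],
)

```text
time: 42.4
tool_pos: [0.5425, 0.2633, 0.1088]
tcp_rot: [-1.166, 1.243, -1.25]
wrist_force: [-0.7, -0.4, 0.4]
width: 0.599
```

Request:
jog_arm(
  increments=[
    [0,-0.01,0,0,0,0,0.6],
    [0,-0.02,0,0,0,0,0.6],
    [0,-0.03,0,0,0,0,0.6],
    [0,-0.03,0,0,0,0,0.6],
    [0,-0.03,0,0,0,0,0.6],
    [0,-0.02,-0.03,0,0,0,0.6],
    [0,0,-0.04,0,0,0,0.6],
    [0,0,-0.02,0,0,0,0.6],
    [0,0,0,0,0,0,0.6],
    [0,0,0,0,0,0,0.6],
  ],
)

```text
time: 43.65
tool_pos: [0.4522, 0.2685, 0.2655]
tcp_rot: [-1.151, 1.236, -1.251]
wrist_force: [-0.2, 0.2, -0.4]
width: 0.6
```

```bash
python3 fc.py; python3 - <<'E'
from h import *
np.set_printoptions(precision=4,suppress=True)
for c in ['side','top']:
    p=read_camera(c);X=cloud(p,np.ones(p['range_z'].shape,bool))
    hsv=cv2.cvtColor(p['img'],cv2.COLOR_BGR2HSV)[p['range_z']>0]
    o=(abs(X[:,0]-.537)<.05)&(abs(X[:,1]-.262)<.05)&(hsv[:,0]<20)&(hsv[:,1]>130)
    for a,b in((.003,.05),(.105,.16)):
        q=X[o&(X[:,2]>a)&(X[:,2]<b)]
        if len(q): print(c,a,len(q),np.percentile(q,[2,50,98],0).tolist())
    cv2.imwrite(f'pics/{c}_end.png',p['img'])
cv2.imwrite('pics/v9.png',np.hstack([cv2.resize(cv2.imread('pics/side_end.png')[100:350,120:400],(400,357)),cv2.resize(cv2.imread('pics/top_end.png')[60:280,110:450],(400,357))]))
E
```

```text
43.65 [0.4522 0.2685 0.2655] [-0.2071  0.1544 -0.3968] 0.6003452632302451
[[-0.0547  0.0287  0.9981]
 [-0.9984  0.0145 -0.0551]
 [-0.0161 -0.9995  0.0279]]
bar z (empty .243 centre) 23 [0.2396 0.2431 0.2461]
Fmean [ 0.0095  0.2101 -0.0367] [0.5894 0.5636 0.4574] [ 0.0023 -0.0147  0.0252]
side 0.003 246 [[0.5180171376318367, 0.24604186411833612, 0.005369976945336008], [0.5470999926726379, 0.2702377025459326, 0.03819127249545712], [0.5584415561172469, 0.28873352294442634, 0.046900242996127425]]
side 0.105 89 [[0.5286488709746642, 0.2550455947455839, 0.11120414869559865], [0.5381828896147227, 0.2660303705956705, 0.13548952117822943], [0.5412370815982847, 0.27400901420575374, 0.15450451152231323]]
top 0.003 140 [[0.5090948221005358, 0.23688028429053243, 0.01598514167815166], [0.5280806486704475, 0.25705460667784574, 0.042082016778698494], [0.5583080591910056, 0.28212098157251964, 0.048637196016424744]]
top 0.105 41 [[0.5274840303143472, 0.2517186162203668, 0.1092391622653607], [0.5323905797618863, 0.25860740521176195, 0.15120054776260572], [0.5391165067933587, 0.27050452443197615, 0.15877830556165135]]
```

View pics/v9.png

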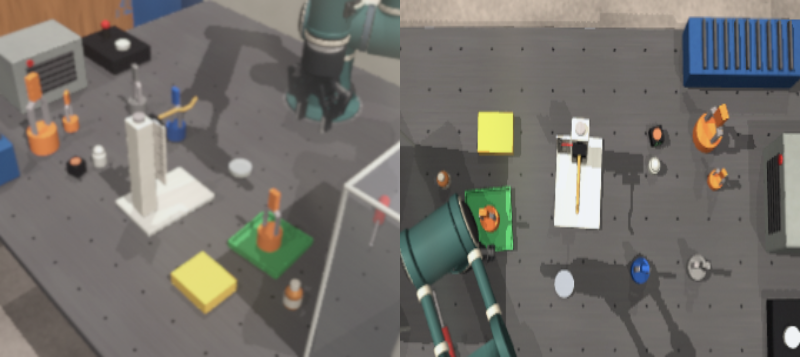

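```bash
python3 -c "
from h import *
print(bot.finish_job())"
```

```text
the job is handed in; nothing more can be done
None
```

I weighed the middle-sized orange counterweight on the hook, then stood it in the green tray. The job was handed in at about 45 s of the 72 s limit.

**Weighing:** I lowered the weight slowly until the wrist force read about zero, with the hook about 72 mm down. I then let go, and it hung free for more than three seconds. From the held wrist force (about 8.1 N) the weight is roughly 0.83 kg. From the hook travel it is about 0.80 kg.

**Last checks:** The weight stands upright in the tray near its centre, with its top at about 0.154 m. The hook is back at its empty height, the wrist force is about zero, and the gripper is clear. In the final picture nothing else appears to have moved; I judged that by eye and did not measure it.

**What disagreed:**
- **Fingertips:** Both cameras showed the fingertips about 14 mm behind the reported TCP at that opening, not 14 mm ahead of it. I set the grip height from the camera measurement.
- **Sideways force:** The wrist showed up to about 3 N sideways while the weight was gripped and on the hook, probably friction. I reduced it to 0.6 N before letting go. It came back during the lift and was gone once the weight was off the hook.
- **Hook speed:** I never measured it. I only kept the arm's steps to about 0.03 m/s while the weight was gripped and on the hook.

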